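Seat a microscope lens barrel in its V-block

ROBOT

A 7-joint arm with a two-finger parallel gripper is mounted at the origin on the work surface. World frame = base frame: x ahead of the robot, y to its left, z up, the work surface at z = 0. Lengths are in m, angles in rad, forces in N, time in s.
With the tool pointing down it reaches from about 0.425 to 0.875 m from the base axis. Payload 4.7 kg.
Tool frame: the origin (TCP) lies midway between the tips of the shut fingers; the grasp point (between the pads) lies 19 mm behind it; z points along the fingers, y is the line along which they close (so a half turn about z gives the same grasp; the last joint's range is limited). The gripper opens to 87 mm and grips with 3 to 60 N. Pads are 19 mm wide; open, the fingers measure 117 mm over their backs; the gripper's body (75 mm by 190 mm) begins 51 mm behind the grasp point.
Start: joints at [-1.152, 0.321, -0.07, 1.45, 0.023, 1.371, -0.057], TCP at [0.256, 0.597, 0.223] pointing down, gripper open.
Joint ranges: [-2.86, 2.86], [-0.3, 2.09], [-1.38, 1.24], [0.06, 2.45], [-1.56, 4.7], [0.09, 2.05], [-2.69, 2.69]. Speed limits (rad/s): [2.57, 2.57, 3.14, 3.14, 3.14, 3.14, 3.14].

INTERFACE

Orientations are given as a rotation vector (axis times angle).
In Python, from plant import robot, eyes gives the robot as it stands.
- The arm moves only by the tool send_rows, never from a script. Its argument "rows" is text: rows parted by semicolons, each of 7 numbers parted by spaces: the shift along the tool's x, y, z as a fraction of full scale, then the turn, a rotation vector about the tool's x, y, z as a fraction of full scale, then the opening, from -1 (shut) to 1 (fully open). A call has 1 to 8 rows; each row shifts and turns the commanded pose from where the row before left it, along the tool's axes as they then stand; what a row does not reach is not made up. Full scale, the value 1, is 0.15 m for a shift and 60 degrees for a turn. A row lasts 1/10 s, in which the tool goes at most 50 mm and 8.59 degrees, less where a joint would pass 70% of its speed; a pose out of reach is approached as far as the arm can. A call with a number of a shift or a turn outside -1 to 1 is refused whole. A call with a gripper value outside its range is refused whole. The fingers move at their own pace and stop on an object; "newtons" is the grip in N (left out, the last holds). Time passes only in rows, so rows that do not move let the fingers close. It gives the time, the measured TCP pose, the force, the opening and the grip force at its end, in the units of the state.
- robot.read_state(): the state, without advancing time (a new reading comes with each control period).
- eyes.camera(name): name is "side" or "top"; returns a dict with "color" (400x640x3 uint8, red, green, blue), "vfov" (degrees; the focal length in pixels is half the picture's height over the tangent of half this angle, whatever the lens; pixels are square), "cx", "cy" (the principal point, pixels), "xyz" and "orientation" of the camera in the world. Camera axes: x right, y up, looking along -z (the intrinsics and any distortion apply to the point x, -y, -z); pixel columns grow to the right and rows downward; lengths in m; the calibration is good to about 2 mm. A picture is of the moment at which its call begins. There is no depth.
- robot.hand_in(): hands the job in; it is judged then, once.
The state is a dict: "t": time; "q": joint angles; "dq": joint speeds; "tau": joint torques, N m; "position": TCP position; "orientation": TCP orientation; "ft_force": force on the tool from outside, world axes, zero at the start; "ft_torque": the same for the moment, N m; "width": finger opening in m; "grasp_force": force on a finger pad.
Only numpy, scipy, OpenCV 4.12 (cv2) and the standard library are available. Lean on these libraries where they do the work, as an engineer would, in place of code of your own. Each camera call takes 0.05 s, during which the arm holds its last target. There are 200 camera calls.

TASK

Set the V-block squarely on the fixed riser plate, edges flush all round, and let go of it. Then lay the lens barrel in the V, about centred along it (either way round), and press it firmly and evenly down so that it bears hard on both flanks of the V; finish while still holding it pressed there, the gripper touching only the barrel. Leave the screwdriver, cup and circuit module where they are.

Things in the scene. Friction and masses are not known exactly. Their poses are not given: they have to be found in the camera images.
- riser: Dark steel riser plate fixed to the bench, 70 x 54 x 15 mm (x, y, z). Origin: centre of its underside, on the bench; z up; x along its 70 mm length. Its top is 15 mm above the bench.
- vblock: Loose bare-aluminium V-block, 70 x 54 x 28 mm (x, y, z), outline as the riser, 0.27 to 0.37 kg, upright on the bench. Origin: centre of its flat underside; z up. A 90 degree V runs along x in the middle of the top: bottom 12 mm above the underside, mouth 32 mm wide, flat 11 mm lands either side at 28 mm height. Grip its upright sides, 54 mm apart in y. Same turned end for end.
- flank_left: The V-block's sloping groove face on its +y side, part of the V-block; its frame is the V-block's frame. Polished, slippery (friction about 0.2).
- flank_right: The V-block's sloping groove face on its -y side, part of the V-block; its frame is the V-block's frame. Polished, slippery (friction about 0.2).
- barrel: Loose black lens barrel lying on the bench: cylinder 40 mm in diameter, 122 mm long with a thinner mount at the -x end and glass at +x, 0.2 to 0.3 kg. Origin: on its axis at mid length (20 mm up at the start); x along the axis; y, z turn as it rolls. Seated in the V its axis is 40.3 mm above the V-block's underside, 12.3 mm above its top: 55.3 mm above the bench with the block on the riser.
- screwdriver: Bystander: loose screwdriver lying on the bench, about 200 mm long; leave alone. Origin near its middle.
- cup: Bystander: loose black cup, 60 mm wide and 45 mm tall; leave alone. Origin: centre of its underside.
- module: Bystander: loose circuit module, 70 x 50 x 20 mm, a blue board with a metal can; leave alone. Origin: centre of its underside.
Mind the look-alikes: they are no part of the job. Leave any orange, pink or red look-alike of the barrel alone.

How it is judged:
On the way:
1. the V-block stands squarely on the riser, flush within 4 mm and 0.07 rad, let go (x of vblock in the frame of riser between -0.004 and 0.004 m and y of vblock in the frame of riser between -0.004 and 0.004 m and z of vblock in the frame of riser between 0.013 and 0.017 m and angle between the x axis of vblock and the x axis of riser, either way round below 0.07 rad and angle between vblock's own z axis and vertical below 0.05 rad and contact force between the fingers and vblock below 0.1 N and linear speed of vblock below 0.01 m/s), for 0.2 s.
At the end, for the whole second after the job is handed in: V-block still square on the riser (5 mm, 0.09 rad). Barrel along the V (0.05 rad), centred within 15 mm, axis within 2 mm of the seated place sideways and in height, over 3 N on each flank (weight alone gives 2 N), fingers on the barrel with over 2 N and not on the V-block; at rest (x of vblock in the frame of riser between -0.005 and 0.005 m and y of vblock in the frame of riser between -0.005 and 0.005 m and z of vblock in the frame of riser between 0.013 and 0.017 m and angle between the x axis of vblock and the x axis of riser, either way round below 0.09 rad and angle between vblock's own z axis and vertical below 0.05 rad and x of barrel in the frame of vblock between -0.015 and 0.015 m and y of barrel in the frame of vblock between -0.002 and 0.002 m and z of barrel in the frame of vblock between 0.0383 and 0.0423 m and angle between the x axis of barrel and the x axis of vblock, either way round below 0.05 rad and contact force between barrel and flank_left above 3 N and contact force between barrel and flank_right above 3 N and contact force between the fingers and barrel above 2 N and contact force between each of the arm, the fingers and vblock below 0.5 N and linear speed of barrel below 0.02 m/s); the arm keeps its last pose, push and grip.
It fails at once if the screwdriver was pushed more than 20 mm (distance of screwdriver from where it was at the start of the episode above 0.02 m).
It fails at once if the black cup was pushed more than 20 mm (distance of cup from where it was at the start of the episode above 0.02 m).
It fails at once if the circuit module was pushed more than 20 mm (distance of module from where it was at the start of the episode above 0.02 m).
It also fails if it takes over 54 s, if anything falls off the work surface, if the arm or the gripper's body presses on something with over 40 N, if the wrist force passes 120 N, or if a joint passes its speed limit or range.

## Working session

There is one attempt and no reset: what is moved stays moved. The work goes in short steps, Python scripts to look and compute and a tool call to move; the robot and the scene stay as the last step left them, time stands still between calls to the robot, and variables do not carry over. Pictures are saved under pics/ and viewed, at most 10 in all, crops included, and the job is handed in when it is done.

Besides the shell and the picture viewer there is one more tool, called by a JSON object that holds its "name" and its "arguments", one argument or row to a line. send_rows: Moves the arm, as the interface text tells. Its arguments: {"type":"object","properties":{"rows":{"type":"string"},"newtons":{"type":"number"}},"required":["rows"]}

```bash
ls; mkdir -p pics
python3 - <<'E'
from plant import robot, eyes
import cv2,numpy as np
s=robot.read_state();print({k:np.round(v,3).tolist() for k,v in s.items()})
for n in("top","side"):
    c=eyes.camera(n);print(n,{k:v for k,v in c.items() if k!="color"})
    cv2.imwrite(f"pics/{n}0.png",c["color"][...,::-1])
E
```

```text
pics
{'t': 0.0, 'q': [-1.152, 0.322, -0.07, 1.452, 0.023, 1.371, -0.057], 'dq': [0.001, -0.001, 0.001, 0.0, 0.0, 0.001, -0.0], 'tau': [0.0, -49.129, -0.404, -31.252, -0.064, 0.044, 0.0], 'position': [0.256, 0.597, 0.221], 'orientation': [-0.631, -3.077, 0.003], 'ft_force': [-0.53, -0.448, -0.26], 'ft_torque': [0.054, 0.006, 0.003], 'grasp_force': 0.0, 'width': 0.087}
top {'vfov': 53.09415698608227, 'cx': 317.29899435210564, 'cy': 194.8050809022001, 'xyz': array([0.44833068, 0.05881175, 1.09784574]), 'orientation': array([ 0.07680308, -0.09427222, -1.54515262])}
side {'vfov': 53.62980030856026, 'cx': 320.19051631499536, 'cy': 203.2166018037896, 'xyz': array([0.48433642, 0.81274363, 0.48797639]), 'orientation': array([ 0.07717956, -1.51769555, -2.60159549])}
```

View pics/top0.png

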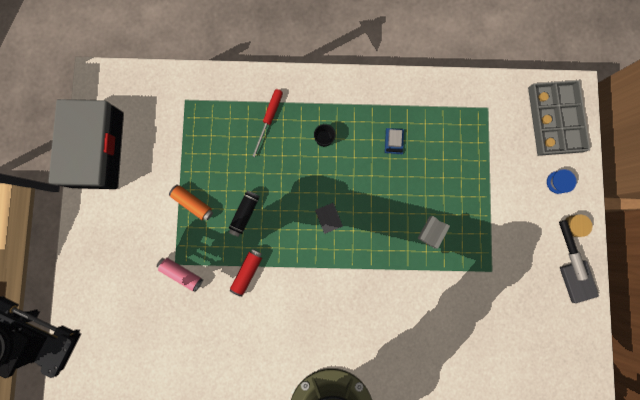

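View pics/side0.png

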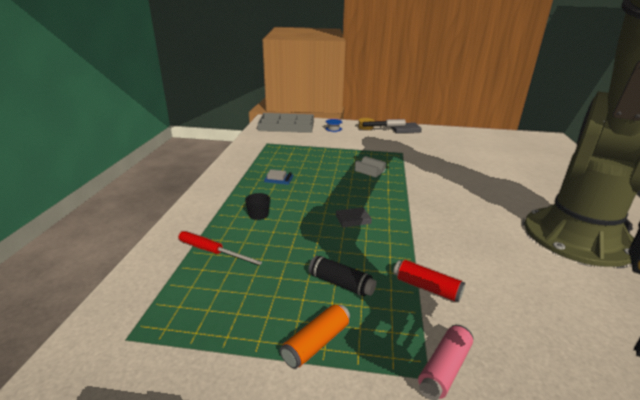

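The top view shows the riser (dark) at (328,217), the V-block (grey) at (434,232), the black barrel at (243,213), the cup at (324,134), the module at (395,140) and the screwdriver at (268,120).

The side view shows the barrel at (341,275), the V-block at (370,166) and the riser at (352,216).

Things that could be mistaken for the barrel are orange (190,202), pink (180,275), red (246,273) and the black cup (324,134). I choose the black cylinder at (243,213).

```bash
cat > h.py <<'E'
import numpy as np,cv2
from scipy.spatial.transform import Rotation as R
def fl(c): return 200/np.tan(np.radians(c["vfov"])/2)
def ray(c,uv):
    uv=np.atleast_2d(np.asarray(uv,float));f=fl(c)
    d=np.c_[(uv[:,0]-c["cx"])/f,-(uv[:,1]-c["cy"])/f,-np.ones(len(uv))]
    return R.from_rotvec(c["orientation"]).apply(d)
def plane(c,uv,z):
    d=ray(c,uv);return c["xyz"]+d*((z-c["xyz"][2])/d[:,2])[:,None]
def proj(c,p):
    q=R.from_rotvec(c["orientation"]).inv().apply(np.atleast_2d(p)-c["xyz"]);f=fl(c)
    return np.c_[c["cx"]-f*q[:,0]/q[:,2],c["cy"]+f*q[:,1]/q[:,2]]
def tri(c1,u1,c2,u2):
    d1=ray(c1,u1)[0];d2=ray(c2,u2)[0];A=np.c_[d1,-d2]
    t=np.linalg.lstsq(A,c2["xyz"]-c1["xyz"],rcond=None)[0]
    a=c1["xyz"]+t[0]*d1;b=c2["xyz"]+t[1]*d2;return (a+b)/2,np.linalg.norm(a-b)
E
python3 - <<'E'
from plant import robot, eyes
from h import *
T=eyes.camera("top");S=eyes.camera("side")
print(proj(T,[[0,0,0],[0.256,0.597,.221]]),proj(S,[[0,0,0]]))
for n,ut,us in(("barrel",(243,213),(341,275)),("riser",(328,217),(352,216)),("vb",(434,232),(370,166)),("cup",(324,134),(258,206))):
    print(n,tri(T,ut,S,us),plane(T,ut,.02))
def crop(c,u,v,w,h,k): return cv2.resize(c["color"][v-h//2:v+h//2,u-w//2:u+w//2,::-1],(w*k,h*k),interpolation=cv2.INTER_CUBIC)
a=[crop(T,243,213,66,74,4),crop(T,328,217,66,74,4),crop(T,434,232,66,74,4)]
b=[crop(S,341,275,88,50,3),crop(S,352,216,88,50,3),crop(S,370,166,88,50,3)]
g=lambda im:cv2.convertScaleAbs(im,alpha=1.6,beta=20)
b=[cv2.resize(x,(264,150)) for x in b]
cv2.imwrite("pics/m1.png",g(np.vstack([np.hstack(a),np.hstack(b)])))
E
```

```text
[[330.61920843 412.27742718]
 [ 55.22059978 324.30835139]] [[578.45693901 234.48724528]]
barrel (array([0.5134177 , 0.24715576, 0.01782129]), np.float64(0.0013903014183193898)) [[0.51259142 0.24676669 0.02      ]]
riser (array([0.50839427, 0.01741946, 0.00634973]), np.float64(0.0006689881475053452)) [[0.5073123  0.01793863 0.02      ]]
vb (array([ 0.47451912, -0.27149899,  0.00914392]), np.float64(0.0009502582701189576)) [[ 0.47378759 -0.26819061  0.02      ]]
cup (array([0.73250294, 0.03322811, 0.02095146]), np.float64(0.005691995588945494)) [[0.73566857 0.03361645 0.02      ]]
```

View pics/m1.png

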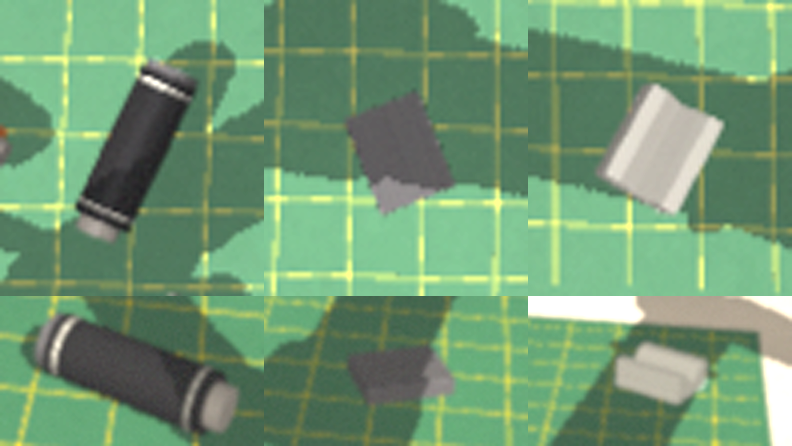

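Row 1 of the crops (top view) confirms the black barrel with its grey mount end at lower left and glass at upper right. It also shows the dark riser, half in shadow, and the V-block with its groove running upper left to lower right as seen. Next I measure the edges to subpixel.

```bash
cat >> h.py <<'E'
K=8
def contour(c,uv,hw,f,th):
    """subpixel outline of f(image)<th blob nearest uv (pixel coords)"""
    u,v=map(int,uv);im=c["color"][v-hw:v+hw,u-hw:u+hw].astype(np.float32)
    big=cv2.resize(f(im),None,fx=K,fy=K,interpolation=cv2.INTER_CUBIC)
    m=(big<th).astype(np.uint8)
    cs=cv2.findContours(m,cv2.RETR_EXTERNAL,cv2.CHAIN_APPROX_NONE)[0]
    b=max((x for x in cs if cv2.pointPolygonTest(x,(hw*K,hw*K),True)>-3*K),key=cv2.contourArea)[:,0].astype(float)
    return (b+.5)/K-.5+[u-hw,v-hw]
green=lambda im:(im[...,1]-im[...,0])/(im.sum(-1)+15)
def rect(P,z=None):
    return cv2.minAreaRect(P[:,:2].astype(np.float32)*1000)
E
python3 - <<'E'
from plant import robot, eyes
from h import *
T=eyes.camera("top");S=eyes.camera("side")
np.savez("first.npz",t=T["color"],s=S["color"])
for n,c,uv,hw in(("riserT",T,(328,217),25),("vbT",T,(434,232),25),("riserS",S,(352,216),25),("vbS",S,(370,166),25)):
    g=green(c["color"].astype(np.float32));print(n,g[uv[1]-1:uv[1]+2,uv[0]-1:uv[0]+2].mean(),"bg",np.median(g[uv[1]-25:uv[1]+25,uv[0]-25:uv[0]+25]))
    b=contour(c,uv,hw,green,.06)
    print(" px ctr",b.mean(0),"bbox",b.min(0),b.max(0),"n",len(b))
    if c is T:
        for z in(0,.015,.028): print("  ",z,rect(plane(c,b,z)))
    ap=cv2.approxPolyDP(b.astype(np.float32)[:,None],1.2,True)[:,0];print(ap.round(1).tolist())
E
```

```text
riserT -0.0095356535 bg 0.15243903
 px ctr [329.03767123 217.34794521] bbox [314.3125 202.6875] [342.0625 232.9375] n 730
   0 ((506.3445129394531, 12.56795883178711), (75.43685913085938, 68.26683807373047), 20.604433059692383)
   0.015 ((505.5518798828125, 13.19980239868164), (74.4061279296875, 67.33411407470703), 20.60446548461914)
   0.028 ((504.864990234375, 13.747394561767578), (73.51293182373047, 66.52576446533203), 20.604450225830078)
[[332.29998779296875, 202.6999969482422], [316.8999938964844, 207.6999969482422], [314.29998779296875, 210.8000030517578], [324.29998779296875, 232.89999389648438], [332.1000061035156, 229.89999389648438], [333.8999938964844, 230.89999389648438], [342.1000061035156, 225.1999969482422], [336.79998779296875, 212.1999969482422], [340.3999938964844, 211.10000610351562], [336.29998779296875, 210.3000030517578]]
vbT -0.01020665 bg 0.15151516
 px ctr [433.87125576 233.95516513] bbox [414.1875 213.3125] [449.3125 253.8125] n 1302
   0 ((470.9088134765625, -272.3457336425781), (96.80764770507812, 100.2750244140625), 16.156553268432617)
   0.015 ((470.6002
[... 1637 characters left out ...]
 [336.1000061035156, 215.1999969482422], [343.3999938964844, 227.89999389648438], [365.20001220703125, 223.89999389648438], [366.79998779296875, 225.89999389648438]]
vbS -0.010594783 bg 0.09894528
 px ctr [369.54225078 166.04848131] bbox [353.6875 155.5625] [385.8125 176.9375] n 642
[[353.70001220703125, 163.39999389648438], [354.8999938964844, 170.89999389648438], [369.8999938964844, 176.60000610351562], [376.70001220703125, 176.39999389648438], [383.79998779296875, 170.8000030517578], [385.70001220703125, 166.6999969482422], [384.79998779296875, 161.10000610351562], [365.79998779296875, 155.60000610351562], [359.70001220703125, 160.39999389648438], [355.29998779296875, 160.60000610351562]]
```

```bash
cat >> h.py <<'E'
sat=lambda im:(im.max(-1)-im.min(-1))/(im.sum(-1)+15)
def box(c,uv,h,hw=25,th=.07):
    """pose of a 70x54xh box from edges in the top view: camera-facing edges lie at z=0, others at z=h"""
    b=contour(c,uv,hw,sat,th)
    P=plane(c,b,h)[:,:2]; (cx,cy),(w,l),a=cv2.minAreaRect((P*1000).astype(np.float32))
    a=np.radians(a)+(np.pi/2 if l>w else 0); ctr=np.array([cx,cy])/1000
    L=max(w,l)/2000;W=min(w,l)/2000
    for it in range(3):
        ex=np.array([np.cos(a),np.sin(a)]);ey=np.array([-ex[1],ex[0]]);out=[];res={}
        for nm,n,t,hn,ht in(("+x",ex,ey,L,W),("-x",-ex,ey,L,W),("+y",ey,ex,W,L),("-y",-ey,ex,W,L)):
            z=0 if (c["xyz"][:2]-ctr)@n>hn else h
            sel=(((P-ctr)@n)>hn-.008)&(np.abs((P-ctr)@t)<ht*.7)
            Q=plane(c,b[sel],z)[:,:2]
            vx,vy,x,y=cv2.fitLine(Q.astype(np.float32),cv2.DIST_HUBER,0,.001,.001).ravel()
            ang=np.arctan2(vy,vx);res[nm]=(n@np.array([x,y]),z,ang,len(Q))
        wrap=lambda d:(d+np.pi/2)%np.pi-np.pi/2
        aa=np.mean([wrap(res[k][2]-a) for k in("+y","-y")])
        sx=(res["+x"][0]-res["-x"][0])/2;sy=(res["+y"][0]-res["-y"][0])/2
        ctr2=ex*sx+ey*sy
        size=(res["+x"][0]+res["-x"][0],res["+y"][0]+res["-y"][0]);a=a+aa;ctr=ctr2 if it<2 else ctr2
    return dict(ctr=ctr,yaw=a,size=size,edges={k:(round(v[1],3),round(float(np.degrees(wrap(v[2]-a)))) ,v[3]) for k,v in res.items()},b=b)
E
python3 - <<'E'
from plant import robot, eyes
from h import *
T=eyes.camera("top");S=eyes.camera("side")
for n,uv,us,h in(("riser",(328,217),(352,216),.015),("vb",(434,232),(370,166),.028)):
  for th in(.05,.07,.09):
    r=box(T,uv,h,th=th);b=r.pop("b");print(n,th,r["ctr"].round(4),round(np.degrees(r["yaw"]),2),np.round(r["size"],4),r["edges"])
  bs=contour(S,us,25,sat,.07);a=r["yaw"];ex=np.array([np.cos(a),np.sin(a)]);ey=np.array([-ex[1],ex[0]])
  pts=np.array([[*(r["ctr"]+ex*i*.035+ey*j*.027),z] for i in(1,-1) for j in(1,-1) for z in(0,h)])
  for c,bb in((T,b),(S,bs)):
    p=proj(c,pts);print("  model bbox",p.min(0).round(1),p.max(0).round(1),"seen",bb.min(0).round(1),bb.max(0).round(1))
# barrel: dark/gray vs mat
for c,uv in((T,(243,213)),(S,(341,275))):
    b=contour(c,uv,45,sat,.07);print(cv2.minAreaRect(b.astype(np.float32)),cv2.contourArea(b.astype(np.float32)))
    if c is T:
        P=plane(c,b,.02);print(rect(P))
E
```

```text
riser 0.05 [0.5061 0.0163] 22.91 [0.0675 0.0518] {'+x': (0.015, -89, 103), '-x': (0, -89, 104), '+y': (0, 0, 133), '-y': (0.015, 0, 133)}
riser 0.07 [0.5061 0.0163] 22.83 [0.0685 0.0527] {'+x': (0.015, -89, 105), '-x': (0, -89, 106), '+y': (0, 0, 135), '-y': (0.015, 0, 136)}
riser 0.09 [0.506  0.0163] 22.84 [0.0695 0.0536] {'+x': (0.015, -89, 106), '-x': (0, -89, 108), '+y': (0, 0, 138), '-y': (0.015, 0, 137)}
  model bbox [314.5 202. ] [342.6 233.4] seen [314.7 202.4] [342.2 233.2]
  model bbox [335.4 205.4] [371.7 226.1] seen [335.4 207.1] [371.1 226.8]
vb 0.05 [ 0.4739 -0.2678] 151.48 [0.0677 0.0532] {'+x': (0, -88, 124), '-x': (0.028, 90, 117), '+y': (0.028, 0, 141), '-y': (0, 0, 139)}
vb 0.07 [ 0.4739 -0.2677] 151.43 [0.0691 0.0545] {'+x': (0, -88, 122), '-x': (0.028, 90, 117), '+y': (0.028, 0, 140), '-y': (0, 0, 142)}
vb 0.09 [ 0.4738 -0.2677] 151.32 [0.07   0.0555] {'+x': (0, -88, 125), '-x': (0.028, -89, 119), '+y': (0.028, 0, 141), '-y': (0, 0, 146)}
  model bbox [416.9 215.5] [449.7 248.5] seen [417.3 215.2] [449.4 248.4]
  model bbox [355.2 155. ] [385.9 175.7] seen [354.1 155.4] [385.6 176.9]
((243.0128173828125, 213.5920867919922), (14.753596305847168, 47.236324310302734), 25.417373657226562) 616.9296875
((511.33294677734375, 246.5114288330078), (39.85517120361328, 126.0433349609375), 66.83210754394531)
((341.8045349121094, 276.0427551269531), (70.66068267822266, 23.261871337890625), 20.520957946777344) 1377.0078125
```

```bash
cat >> h.py <<'E'
def tool(yaw):  # tool down, tool y along world yaw (deg)
    y=np.array([np.cos(np.radians(yaw)),np.sin(np.radians(yaw)),0]);z=np.array([0,0,-1.])
    return R.from_matrix(np.c_[np.cross(y,z),y,z])
def plan(s,targets,g,vmax=.045,wmax=8):
    p=np.array(s["position"]);r=R.from_rotvec(s["orientation"]);rows=[]
    for tp,yaw,*o in targets:
        tp=np.array(tp,float);rt=tool(yaw);dv=(r.inv()*rt).as_rotvec();v=o[0] if o else vmax
        n=max(1,int(np.ceil(max(np.linalg.norm(tp-p)/v,np.degrees(np.linalg.norm(dv))/wmax))))
        st=(tp-p)/n
        for i in range(n):
            rows.append(np.r_[r.inv().apply(st)/.15,dv/n/np.radians(60),g]);r=r*R.from_rotvec(dv/n)
        p=tp
    for i in range(0,len(rows),8): print("; ".join(" ".join(f"{x:.3f}".replace("-0.000","0").replace("0.000","0") for x in w) for w in rows[i:i+8]))
def yaw(s):
    y=R.from_rotvec(s["orientation"]).apply([0,1,0]);return np.degrees(np.arctan2(y[1],y[0]))
E
cat > p.py <<'E'
import sys
from plant import robot
from h import *
s=robot.read_state()
print("t",round(s["t"],2),"pos",np.round(s["position"],4),"yaw",round(yaw(s),2),"tilt",R.from_rotvec(s["orientation"]).apply([0,0,1]).round(3),"w",round(s["width"],4),"F",np.round(s["ft_force"],1),np.round(s["ft_torque"],2),"g",round(s["grasp_force"],1))
if len(sys.argv)>1: plan(s,eval(sys.argv[1]),float(sys.argv[2]))
E
python3 p.py "[([.5,.25,.22],66.9),([.474,-.268,.15],61.4),([.474,-.268,.06],61.4)]" 1
```

```text
t 0.4 pos [0.256  0.5974 0.2224] yaw 66.81 tilt [-0. -0. -1.] w 0.0868 F [-0.1 -0.4  0.1] [ 0.04 -0.04 -0.04] g 0.0
-0.241 -0.149 0.002 0 0 0 1.000; -0.241 -0.149 0.002 0 0 0 1.000; -0.241 -0.149 0.002 0 0 0 1.000; -0.241 -0.149 0.002 0 0 0 1.000; -0.241 -0.149 0.002 0 0 0 1.000; -0.241 -0.149 0.002 0 0 0 1.000; -0.241 -0.149 0.002 0 0 0 1.000; -0.241 -0.149 0.002 0 0 0 1.000
-0.241 -0.149 0.002 0 0 0 1.000; -0.241 -0.149 0.002 0 0 0 1.000; -0.100 -0.270 0.039 0 0 0.008 1.000; -0.102 -0.270 0.039 0 0 0.008 1.000; -0.104 -0.269 0.039 0 0 0.008 1.000; -0.106 -0.268 0.039 0 0 0.008 1.000; -0.108 -0.267 0.039 0 0 0.008 1.000; -0.110 -0.266 0.039 0 0 0.008 1.000
-0.112 -0.265 0.039 0 0 0.008 1.000; -0.115 -0.264 0.039 0 0 0.008 1.000; -0.117 -0.263 0.039 0 0 0.008 1.000; -0.119 -0.263 0.039 0 0 0.008 1.000; -0.121 -0.262 0.039 0 0 0.008 1.000; -0.123 -0.261 0.039 0 0 0.008 1.000; 0 0 0.300 0 0 0 1.000; 0 0 0.300 0 0 0 1.000
```

{"name": "send_rows", "arguments": {
  "rows": "-0.24 -0.15 0 0 0 0 1; -0.24 -0.15 0 0 0 0 1; -0.24 -0.15 0 0 0 0 1; -0.24 -0.15 0 0 0 0 1; -0.24 -0.15 0 0 0 0 1; -0.24 -0.15 0 0 0 0 1; -0.24 -0.15 0 0 0 0 1; -0.24 -0.15 0 0 0 0 1"
}}

```text
t: 1.2
position: [0.4507, 0.3171, 0.2229]
orientation: [0.631, 3.077, 0.001]
ft_force: [0.6, 0.1, 0.9]
width: 0.0872
grasp_force: 0.0
```

{"name": "send_rows", "arguments": {
  "rows": "-0.24 -0.15 0 0 0 0 1; -0.24 -0.15 0 0 0 0 1; -0.1 -0.27 0.04 0 0 0.008 1; -0.1 -0.27 0.04 0 0 0.008 1; -0.1 -0.27 0.04 0 0 0.008 1; -0.11 -0.27 0.04 0 0 0.008 1; -0.11 -0.27 0.04 0 0 0.008 1; -0.11 -0.27 0.04 0 0 0.008 1"
}}

```text
t: 2.0
position: [0.4838, -0.0132, 0.1867]
orientation: [0.709, 3.06, 0.001]
ft_force: [1.5, -0.2, 0.9]
width: 0.0871
grasp_force: 0.0
```

{"name": "send_rows", "arguments": {
  "rows": "-0.11 -0.265 0.04 0 0 0.008 1; -0.115 -0.265 0.04 0 0 0.008 1; -0.12 -0.265 0.04 0 0 0.008 1; -0.12 -0.26 0.04 0 0 0.008 1; -0.12 -0.26 0.04 0 0 0.008 1; -0.12 -0.26 0.04 0 0 0.008 1; 0 0 0.2 0 0 0 1; 0 0 0 0 0 0 1"
}}

```text
t: 2.8
position: [0.467, -0.2699, 0.1176]
orientation: [-0.788, -3.035, -0.0]
ft_force: [0.1, -0.0, -0.6]
width: 0.087
grasp_force: 0.0
```

```bash
python3 p.py "[([.474,-.268,.05],61.4),([.474,-.268,.006],61.4,.022)]" 1
```

```text
t 2.8 pos [ 0.467  -0.2699  0.1176] yaw 60.88 tilt [-0.006  0.002 -1.   ] w 0.087 F [ 0.1 -0.  -0.6] [0.04 0.07 0.01] g 0.0
-0.019 0.017 0.225 -0.001 -0.003 -0.004 1.000; -0.018 0.017 0.225 -0.001 -0.003 -0.004 1.000; 0 0 0.098 0 0 0 1.000; 0 0 0.098 0 0 0 1.000; 0 0 0.098 0 0 0 1.000
```

{"name": "send_rows", "arguments": {
  "rows": "-0.02 0.015 0.22 0 0 -0.004 1; -0.02 0.015 0.15 0 0 -0.004 1; 0 0 0 0 0 0 1; 0 0 0 0 0 0 1"
}}

```text
t: 3.2
position: [0.4778, -0.2681, 0.066]
orientation: [0.77, 3.046, 0.001]
ft_force: [0.6, 0.2, 0.8]
width: 0.0871
grasp_force: 0.0
```

```bash
python3 p.py "[([.474,-.268,.006],61.4,.022)]" 1
```

```text
t 3.2 pos [ 0.4778 -0.2681  0.066 ] yaw 61.62 tilt [ 0.  0. -1.] w 0.0871 F [0.6 0.2 0.8] [-0.05 -0.01  0.03] g 0.0
0.007 -0.004 0.133 0 0 0.001 1.000; 0.007 -0.004 0.133 0 0 0.001 1.000; 0.007 -0.004 0.133 0 0 0.001 1.000
```

{"name": "send_rows", "arguments": {
  "rows": "0.007 -0.004 0.133 0 0 -0.004 1; 0.007 -0.004 0.133 0 0 0 1; 0.007 -0.004 0.133 0 0 0 1; 0 0 0 0 0 0 1; 0 0 0 0 0 0 1"
}}

```text
t: 3.7
position: [0.4746, -0.2692, 0.0069]
orientation: [0.765, 3.045, 0.0]
ft_force: [-0.1, -0.4, 0.8]
width: 0.087
grasp_force: 0.0
```

```bash
python3 p.py
```

```text
t 3.7 pos [ 0.4746 -0.2692  0.0069] yaw 61.79 tilt [ 0.002 -0.    -1.   ] w 0.087 F [-0.1 -0.4  0.8] [-0.03  0.   -0.01] g 0.0
```

Good. Closing on the block.

{"name": "send_rows", "arguments": {
  "rows": "0 0 0 0 0 0 0.3; 0 0 0 0 0 0 0.2; 0 0 0 0 0 0 0; 0 0 0 0 0 0 0; 0 0 0 0 0 0 0; 0 0 0 0 0 0 0; 0 0 0 0 0 0 0",
  "newtons": 35
}}

```text
t: 4.4
position: [0.474, -0.2684, 0.0054]
orientation: [0.766, 3.047, 0.002]
ft_force: [0.5, 2.6, 2.6]
width: 0.0538
grasp_force: 35.0
```

```bash
python3 p.py "[([.4746,-.269,.09],61.8),([.506,.016,.09],112.8,.04)]" -0.2
```

```text
t 4.4 pos [ 0.474  -0.2684  0.0054] yaw 61.78 tilt [ 0.     0.001 -1.   ] w 0.0538 F [0.5 2.6 2.6] [ 0.61 -0.09 -0.05] g 35.0
-0.003 0 -0.282 0 0 0 -0.200; -0.003 -0.001 -0.282 0 0 0 -0.200; 0.089 0.222 0 0 0 -0.106 -0.200; 0.064 0.230 0 0 0 -0.106 -0.200; 0.038 0.236 0 0 0 -0.106 -0.200; 0.012 0.239 0 0 0 -0.106 -0.200; -0.015 0.238 0 0 0 -0.106 -0.200; -0.041 0.235 0 0 0 -0.106 -0.200
-0.067 0.229 0 0 0 -0.106 -0.200; -0.092 0.220 0 0 0 -0.106 -0.200
```

{"name": "send_rows", "arguments": {
  "rows": "0 0 -0.15 0 0 0 -0.2; 0 0 -0.28 0 0 0 -0.2; 0 0 -0.14 0 0 0 -0.2; 0.09 0.22 0 0 0 -0.106 -0.2; 0.064 0.23 0 0 0 -0.106 -0.2; 0.038 0.235 0 0 0 -0.106 -0.2; 0.012 0.24 0 0 0 -0.106 -0.2; -0.015 0.24 0 0 0 -0.106 -0.2"
}}

```text
t: 5.2
position: [0.4923, -0.0898, 0.09]
orientation: [0.104, -3.139, 0.001]
ft_force: [0.3, 0.6, -2.0]
width: 0.0538
grasp_force: 35.0
```

{"name": "send_rows", "arguments": {
  "rows": "-0.041 0.235 0 0 0 -0.106 -0.2; -0.067 0.23 0 0 0 -0.106 -0.2; -0.092 0.22 0 0 0 -0.106 -0.2; 0 0 0 0 0 0 -0.2; 0 0 0 0 0 0 -0.2; 0 0 0 0 0 0 -0.2"
}}

```text
t: 5.8
position: [0.5045, 0.0145, 0.0901]
orientation: [0.614, -3.08, 0.001]
ft_force: [0.4, -0.5, -3.5]
width: 0.0539
grasp_force: 35.0
```

```bash
python3 p.py
python3 - <<'E'
from plant import eyes
from h import *
for n,uv in(("side",(352,200)),("top",(328,217))):
    c=eyes.camera(n);p=proj(c,[.506,.016,.09])[0].astype(int);print(p)
    im=c["color"][p[1]-50:p[1]+50,p[0]-65:p[0]+65,::-1]
    cv2.imwrite(f"pics/{n}1.png",cv2.resize(im,None,fx=4,fy=4,interpolation=cv2.INTER_CUBIC))
a=cv2.imread("pics/side1.png");b=cv2.imread("pics/top1.png")
cv2.imwrite("pics/m2.png",cv2.resize(np.vstack([a,b]),None,fx=.75,fy=.75))
E
```

```text
t 5.8 pos [0.5045 0.0145 0.0901] yaw 112.53 tilt [-0.001 -0.001 -1.   ] w 0.0539 F [ 0.4 -0.5 -3.5] [0.06 0.01 0.06] g 35.0
[355 183]
[329 216]
```

View pics/m2.png

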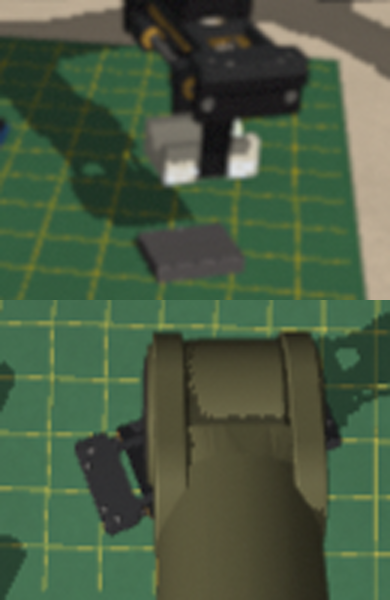

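The side crop shows the block held level above the riser. Its offset in the grip is under 1 mm, so I descend.

```bash
python3 p.py "[([.5063,.0158,.032],112.84,.03),([.5063,.0158,.022],112.84,.01)]" -0.2
```

```text
t 5.9 pos [0.5047 0.0144 0.0904] yaw 112.49 tilt [-0.    -0.001 -1.   ] w 0.0536 F [-0.1  1.  -2.2] [ 0.08 -0.04  0.  ] g 35.0
-0.007 0.002 0.195 0 0 -0.003 -0.200; -0.007 0.002 0.195 0 0 -0.003 -0.200; 0 0 0.033 0 0 0 -0.200; 0 0 0.033 0 0 0 -0.200
```

{"name": "send_rows", "arguments": {
  "rows": "-0.007 0.002 0.195 0 0 -0.003 -0.2; -0.007 0.002 0.195 0 0 -0.003 -0.2; 0 0 0.033 0 0 0 -0.2; 0 0 0 0 0 0 -0.2; 0 0 0 0 0 0 -0.2; 0 0 0 0 0 0 -0.2"
}}

```text
t: 6.5
position: [0.508, 0.0173, 0.0288]
orientation: [-0.625, 3.076, 0.0]
ft_force: [0.0, 0.4, -2.0]
width: 0.0538
grasp_force: 35.0
```

```bash
python3 p.py "[([.5063,.0158,.0203],112.84,.002)]" -0.2
```

```text
t 6.5 pos [0.508  0.0173 0.0288] yaw 112.98 tilt [ 0.003  0.001 -1.   ] w 0.0538 F [ 0.   0.4 -2. ] [ 0.05 -0.   -0.05] g 35.0
0.003 -0.001 0.011 0 0.001 0 -0.200; 0.003 -0.001 0.011 0 0.001 0 -0.200; 0.003 -0.001 0.011 0 0.001 0 -0.200; 0.003 -0.001 0.011 0 0.001 0 -0.200; 0.003 -0.001 0.011 0 0.001 0 -0.200
```

{"name": "send_rows", "arguments": {
  "rows": "0.006 -0.002 0.015 0 0 0 -0.2; 0.006 -0.002 0.015 0 0 0 -0.2; 0 0 0.01 0 0 0 -0.2; 0 0 0 0 0 0 -0.2; 0 0 0 0 0 0 -0.2"
}}

```text
t: 7.0
position: [0.5052, 0.0162, 0.0212]
orientation: [0.627, -3.078, 0.0]
ft_force: [0.6, 1.0, -2.4]
width: 0.0537
grasp_force: 35.0
```

```bash
for i in 1 2 3; do python3 p.py "[([.5063,.0158,.0203],112.84,.002)]" -0.2; done
```

```text
t 7.0 pos [0.5052 0.0162 0.0212] yaw 113.01 tilt [-0. -0. -1.] w 0.0537 F [ 0.6  1.  -2.4] [0.09 0.03 0.02] g 35.0
-0.006 -0.005 0.006 0 0 0.003 -0.200
t 7.0 pos [0.5052 0.0162 0.0212] yaw 113.01 tilt [-0. -0. -1.] w 0.0537 F [ 0.6  1.  -2.4] [0.09 0.03 0.02] g 35.0
-0.006 -0.005 0.006 0 0 0.003 -0.200
t 7.0 pos [0.5052 0.0162 0.0212] yaw 113.01 tilt [-0. -0. -1.] w 0.0537 F [ 0.6  1.  -2.4] [0.09 0.03 0.02] g 35.0
-0.006 -0.005 0.006 0 0 0.003 -0.200
```

{"name": "send_rows", "arguments": {
  "rows": "-0.004 -0.003 0.004 0 0 0 -0.2; 0 0 0.004 0 0 0 -0.2; 0 0 0 0 0 0 -0.2; 0 0 0 0 0 0 -0.2"
}}

```text
t: 7.4
position: [0.5063, 0.016, 0.0204]
orientation: [-0.626, 3.078, 0.0]
ft_force: [-1.4, 0.2, 1.1]
width: 0.0539
grasp_force: 35.0
```

```bash
python3 p.py
python3 - <<'E'
from plant import eyes,robot
from h import *
P=[]
for i in range(6):
    c=eyes.camera("side");s=robot.read_state();P.append([*s["position"],yaw(s),*s["ft_force"]])
print(np.mean(P,0).round(4),np.std(P,0).round(4))
E
```

```text
t 7.4 pos [0.5063 0.016  0.0204] yaw 113.0 tilt [ 0.001  0.    -1.   ] w 0.0539 F [-1.4  0.2  1.1] [0.1  0.3  0.05] g 35.0
[ 5.06300e-01  1.60000e-02  2.04000e-02  1.13006e+02 -9.19900e-01
 -2.58800e-01  2.61730e+00] [0.     0.     0.     0.0012 0.2146 0.5179 0.9709]
```

{"name": "send_rows", "arguments": {
  "rows": "0 0 0 0 0 0 0.4; 0 0 0 0 0 0 1; 0 0 0 0 0 0 1; 0 0 0 0 0 0 1; 0 0 0 0 0 0 1; 0 0 -0.1 0 0 0 1; 0 0 -0.28 0 0 0 1; 0 0 -0.28 0 0 0 1"
}}

```text
t: 8.5
position: [0.505, 0.0158, 0.1194]
orientation: [0.626, -3.076, 0.0]
ft_force: [1.0, 0.2, -0.7]
width: 0.0866
grasp_force: 0.0
```

```bash
python3 p.py "[([.511,.2465,.12],66.8)]" 1
```

```text
t 8.5 pos [0.505  0.0158 0.1194] yaw 113.0 tilt [-0.002 -0.001 -1.   ] w 0.0866 F [ 1.   0.2 -0.7] [ 0.13 -0.08  0.02] g 0.0
-0.106 0.233 -0.001 0 0 0.128 1.000; -0.074 0.246 -0.001 0 0 0.128 1.000; -0.041 0.253 -0.001 0 0 0.128 1.000; -0.006 0.256 -0.001 0 0 0.128 1.000; 0.028 0.255 -0.001 0 0 0.128 1.000; 0.062 0.249 -0.001 0 0 0.128 1.000
```

{"name": "send_rows", "arguments": {
  "rows": "-0.105 0.233 0 0 0 0.128 1; -0.074 0.246 0 0 0 0.128 1; -0.041 0.253 0 0 0 0.128 1; -0.006 0.256 0 0 0 0.128 1; 0.028 0.255 0 0 0 0.128 1; 0.062 0.25 0 0 0 0.128 1; 0 0 0 0 0 0 1; 0 0 0 0 0 0 1"
}}

```text
t: 9.3
position: [0.5113, 0.2475, 0.1187]
orientation: [-0.623, -3.079, 0.001]
ft_force: [0.2, 0.0, 0.6]
width: 0.0868
grasp_force: 0.0
```

```bash
python3 - <<'E'
from plant import eyes
from h import *
T=eyes.camera("top");S=eyes.camera("side")
f=np.load("first.npz")
for th in(.05,.07,.09):
    try:
        r=box(T,(329,216),.043,th=th);print(th,r["ctr"].round(4),round(np.degrees(r["yaw"]),2),np.round(r["size"],4),r["edges"])
    except Exception as e: print(e)
# expected silhouette of flush stack
a=np.radians(22.84);ex=np.array([np.cos(a),np.sin(a)]);ey=np.array([-ex[1],ex[0]])
q=lambda d:np.array([[*(np.array([.5061,.0163])+d+ex*i*.035+ey*j*.027),z] for i in(1,-1) for j in(1,-1) for z in(0.,.043)])
for c,uv in((T,(329,216)),(S,(353,208))):
    b=contour(c,uv,30,sat,.07);p=proj(c,q(0));print("model",p.min(0).round(1),p.max(0).round(1),"seen",b.min(0).round(1),b.max(0).round(1))
g=lambda c,uv:cv2.resize(c["color"][uv[1]-30:uv[1]+30,uv[0]-40:uv[0]+40,::-1],None,fx=5,fy=5,interpolation=cv2.INTER_CUBIC)
cv2.imwrite("pics/m3.png",np.hstack([g(T,(329,216)),g(S,(353,208))]))
E
python3 p.py
```

```text
0.05 [0.5055 0.0149] 22.7 [0.0687 0.0547] {'+x': (0.043, -89, 114), '-x': (0, 89, 116), '+y': (0, 0, 143), '-y': (0.043, 0, 151)}
0.07 [0.5055 0.015 ] 22.84 [0.0702 0.0558] {'+x': (0.043, -89, 113), '-x': (0.043, 89, 116), '+y': (0, 0, 145), '-y': (0.043, 0, 147)}
0.09 [0.5054 0.015 ] 22.9 [0.0712 0.0567] {'+x': (0.043, -89, 116), '-x': (0.043, 89, 118), '+y': (0, 0, 147), '-y': (0.043, 0, 149)}
model [314.5 201. ] [343.4 233.4] seen [314.7 200.9] [344.2 233.4]
model [335.4 195.2] [372.7 226.1] seen [322.6 177.6] [376.9 237.4]
t 9.4 pos [0.5119 0.2452 0.1189] yaw 66.88 tilt [-0.    -0.001 -1.   ] w 0.0868 F [ 0.5 -0.4 -0.4] [-0.01 -0.03  0.03] g 0.0
```

View pics/m3.png

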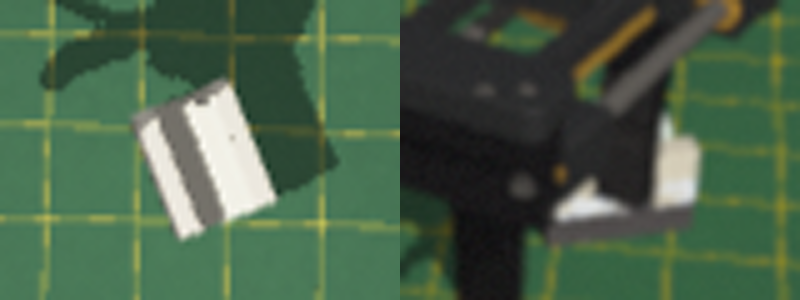

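Run:
```python
from plant import eyes
from h import *
T=eyes.camera("top");im=T["color"].astype(np.float32)
a=np.radians(22.84);ex=np.array([np.cos(a),np.sin(a)]);ey=np.array([-ex[1],ex[0]]);c0=np.array([.5061,.0163])
def prof(dirn,oth,offs,rng):
    xs=np.arange(*rng,.002);v=0
    for o in offs:
        uv=proj(T,[[*(c0+dirn*x+oth*o),.043] for x in xs]).astype(np.float32)
        v=v+cv2.remap(im,uv[None,:,0],uv[None,:,1],cv2.INTER_LINEAR)[0]
    return xs,v/len(offs)
for nm,d,o,offs in(("x, right flank+land",ex,ey,np.linspace(-.022,-.004,8)),("x, left land",ex,ey,np.linspace(.019,.024,4)),("y",ey,ex,np.linspace(-.02,.02,8))):
    xs,v=prof(d,o,offs,(-.05,.051));print(nm);print(" ".join(f"{x*1000:.0f}:{q.mean():.0f}/{q[1]-q[0]:.0f}" for x,q in zip(xs,v)))
```

```text
x, right flank+land
-50:96/47 -48:100/43 -46:106/36 -44:111/31 -42:109/33 -40:103/39 -38:117/36 -36:164/19 -34:215/4 -32:234/-2 -30:235/-2 -28:235/-2 -26:235/-2 -24:235/-2 -22:235/-2 -20:235/-2 -18:235/-2 -16:235/-2 -14:235/-2 -12:235/-1 -10:235/-1 -8:235/-2 -6:235/-2 -4:235/-2 -2:235/-2 0:234/-2 2:232/-2 4:230/-2 6:234/-2 8:235/-2 10:235/-2 12:235/-2 14:235/-2 16:235/-2 18:235/-2 20:235/-2 22:234/-2 24:227/-3 26:199/-3 28:164/-4 30:136/-3 32:115/-0 34:96/11 36:74/28 38:68/34 40:64/33 42:58/30 44:56/28 46:54/27 48:53/27 50:54/27
x, left land
-50:95/48 -48:95/48 -46:95/48 -44:95/48 -42:95/48 -40:96/47 -38:111/38 -36:155/17 -34:206/1 -32:229/-4 -30:227/-4 -28:228/-4 -26:229/-4 -24:228/-4 -22:227/-4 -20:229/-4 -18:231/-4 -16:228/-4 -14:227/-4 -12:228/-3 -10:228/-3 -8:227/-3 -6:227/-4 -4:229/-4 -2:227/-4 0:227/-4 2:228/-4 4:229/-4 6:226/-4 8:226/-4 10:229/-3 12:227/-3 14:227/-4 16:228/-3 18:229/-3 20:226/-3 22:224/-3 24:216/-4 26:188/-4 28:153/-4 30:139/-4 32:136/-0 34:125/13 36:109/30 38:103/36 40:102/37 42:102/37 44:99/40 46:96/42 48:95/44 50:94/45
y
-50:57/26 -48:56/26 -46:56/26 -44:55/27 -42:56/27 -40:56/27 -38:56/27 -36:56/27 -34:57/26 -32:57/26 -30:85/21 -28:161/6 -26:216/-2 -24:228/-3 -22:230/-3 -20:228/-3 -18:229/-3 -16:235/-2 -14:238/-1 -12:238/-1 -10:237/-1 -8:237/-1 -6:237/-1 -4:237/-1 -2:215/-2 0:158/-3 2:122/-3 4:112/-3 6:111/-3 8:111/-3 10:111/-3 12:117/-3 14:153/-4 16:206/-5 18:227/-4 20:230/-4 22:230/-4 24:220/-4 26:178/-3 28:122/10 30:101/32 32:99/42 34:100/43 36:101/42 38:102/41 40:105/39 42:104/39 44:101/42 46:98/44 48:97/46 50:96/46
```

The top crop shows the block on the riser, silhouette flush within about 1.5 mm. There is a darker strip along its upper end near (180,100), which could be a gripper shadow or exposed riser. I'll recheck that after the gripper moves. Descending to the barrel now.

```bash
python3 p.py "[([.5113,.2465,.0115],66.8,.03)]" 1
```

```text
t 9.45 pos [0.5121 0.2449 0.119 ] yaw 66.83 tilt [-0.    -0.001 -1.   ] w 0.0871 F [-0.1  0.9  0.9] [-0.02  0.    0.01] g 0.0
0.002 0.002 0.179 0 0 0 1.000; 0.002 0.002 0.179 0 0 0 1.000; 0.002 0.002 0.179 0 0 0 1.000; 0.002 0.002 0.179 0 0 0 1.000
```

{"name": "send_rows", "arguments": {
  "rows": "0.002 0.002 0.18 0 0 0 1; 0.002 0.002 0.18 0 0 0 1; 0.002 0.002 0.18 0 0 0 1; 0.002 0.002 0.17 0 0 0 1; 0 0 0 0 0 0 1; 0 0 0 0 0 0 1; 0 0 0 0 0 0 1"
}}

```text
t: 10.15
position: [0.5125, 0.2483, 0.0143]
orientation: [0.629, 3.076, 0.003]
ft_force: [0.5, 0.2, -0.3]
width: 0.0871
grasp_force: 0.0
```

```bash
python3 p.py
python3 - <<'E'
from plant import eyes
from h import *
T=eyes.camera("top");im=T["color"].astype(np.float32)
a=np.radians(22.84);ex=np.array([np.cos(a),np.sin(a)]);ey=np.array([-ex[1],ex[0]]);c0=np.array([.5061,.0163])
xs=np.arange(-.042,.045,.002)
for offs in(np.linspace(-.022,-.004,8),np.linspace(.019,.024,4)):
    v=0
    for o in offs:
        uv=proj(T,[[*(c0+ex*x+ey*o),.043] for x in xs]).astype(np.float32)
        v=v+cv2.remap(im,uv[None,:,0],uv[None,:,1],cv2.INTER_LINEAR)[0].mean(-1)/len(offs)
    print(" ".join(f"{x*1000:.0f}:{q:.0f}" for x,q in zip(xs,v)))
S=eyes.camera("side")
g=lambda c,uv:cv2.resize(c["color"][uv[1]-30:uv[1]+30,uv[0]-40:uv[0]+40,::-1],None,fx=5,fy=5,interpolation=cv2.INTER_CUBIC)
cv2.imwrite("pics/m4.png",np.vstack([np.hstack([g(T,(329,216)),g(S,(353,208))]),np.hstack([g(T,(243,213)),g(S,(341,260))])]))
E
```

```text
t 10.15 pos [0.5125 0.2483 0.0143] yaw 66.87 tilt [ 0.003  0.001 -1.   ] w 0.0871 F [ 0.5  0.2 -0.3] [ 0.01  0.04 -0.02] g 0.0
-42:107 -40:102 -38:115 -36:162 -34:213 -32:233 -30:234 -28:234 -26:234 -24:233 -22:234 -20:234 -18:234 -16:234 -14:234 -12:234 -10:233 -8:233 -6:233 -4:233 -2:233 0:233 2:231 4:228 6:232 8:233 10:233 12:233 14:233 16:233 18:233 20:233 22:233 24:233 26:233 28:233 30:231 32:217 34:163 36:95 38:85 40:90 42:90 44:90
-42:93 -40:94 -38:109 -36:152 -34:204 -32:227 -30:225 -28:226 -26:227 -24:226 -22:225 -20:227 -18:229 -16:226 -14:225 -12:226 -10:226 -8:225 -6:225 -4:227 -2:225 0:225 2:226 4:227 6:224 8:224 10:226 12:225 14:224 16:226 18:227 20:223 22:223 24:225 26:226 28:224 30:226 32:219 34:182 36:122 38:89 40:77 42:72 44:64
```

View pics/m4.png

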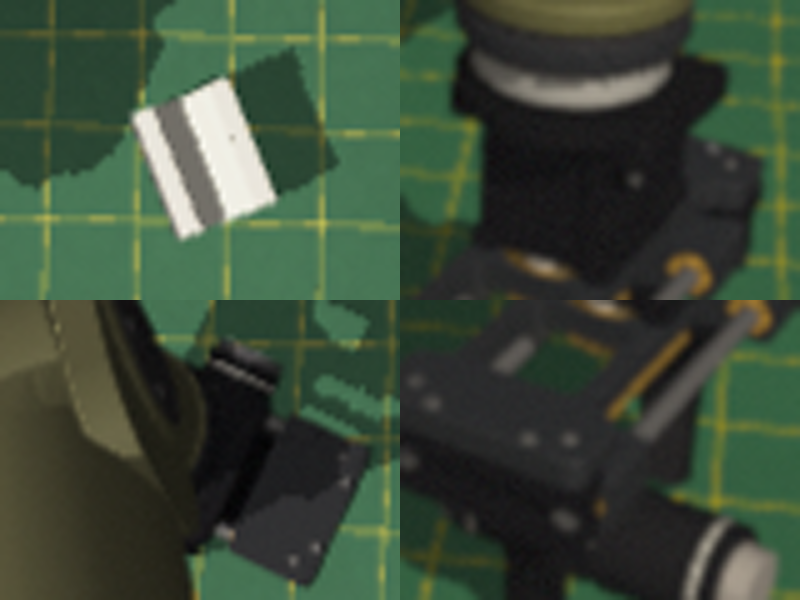

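The strip is gone, so it was a shadow. The block spans -36 to +35 mm along the riser axis, flush within about 1 mm. The gripper straddles the barrel, so I lower slightly and close.

{"name": "send_rows", "arguments": {
  "rows": "0 -0.01 0.016 0 0 0 1; 0 0 0 0 0 0 1; 0 0 0 0 0 0 0.2; 0 0 0 0 0 0 -0.2; 0 0 0 0 0 0 -0.4; 0 0 0 0 0 0 -0.4; 0 0 0 0 0 0 -0.4; 0 0 0 0 0 0 -0.4",
  "newtons": 40
}}

```text
t: 11.05
position: [0.5105, 0.247, 0.0101]
orientation: [0.628, 3.078, 0.0]
ft_force: [-0.2, 0.5, 0.7]
width: 0.047
grasp_force: 0.0
```

{"name": "send_rows", "arguments": {
  "rows": "0 0 0 0 0 0 -0.4; 0 0 0 0 0 0 -0.4; 0 0 0 0 0 0 -0.4"
}}

```text
t: 11.35
position: [0.5106, 0.2471, 0.0102]
orientation: [0.628, 3.078, 0.0]
ft_force: [-0.2, 1.2, 0.2]
width: 0.0395
grasp_force: 40.0
```

```bash
python3 p.py "[([.5113,.2465,.13],66.8),([.5055,.0155,.13],112.84,.04)]" -0.4
```

```text
t 11.35 pos [0.5106 0.2471 0.0102] yaw 66.93 tilt [ 0.  0. -1.] w 0.0395 F [-0.2  1.2  0.2] [ 0.12 -0.1  -0.  ] g 40.0
-0.002 0 -0.266 0 0 0.001 -0.400; -0.002 0 -0.266 0 0 0.001 -0.400; -0.002 0 -0.266 0 0 0.001 -0.400; -0.095 -0.238 0 0 0 -0.128 -0.400; -0.062 -0.249 0 0 0 -0.128 -0.400; -0.029 -0.255 0 0 0 -0.128 -0.400; 0.006 -0.257 0 0 0 -0.128 -0.400; 0.040 -0.254 0 0 0 -0.128 -0.400
0.073 -0.246 0 0 0 -0.128 -0.400
```

{"name": "send_rows", "arguments": {
  "rows": "0 0 0 0 0 0 0.1; 0 0 0 0 0 0 0.1; 0 0 -0.018 0 0 0 0.1; 0 0 0 0 0 0 -0.4; 0 0 0 0 0 0 -0.4; 0 0 0 0 0 0 -0.4; 0 0 0 0 0 0 -0.4; 0 0 0 0 0 0 -0.4",
  "newtons": 50
}}

```text
t: 12.15
position: [0.5107, 0.2471, 0.0131]
orientation: [0.628, 3.078, 0.001]
ft_force: [0.6, -0.8, 1.5]
width: 0.0388
grasp_force: 50.0
```

```bash
python3 p.py "[([.5113,.2465,.13],66.8),([.5055,.0155,.13],112.84,.04)]" -0.4
```

```text
t 12.15 pos [0.5107 0.2471 0.0131] yaw 66.92 tilt [ 0.  0. -1.] w 0.0388 F [ 0.6 -0.8  1.5] [ 0.01  0.06 -0.09] g 50.0
-0.002 -0.001 -0.260 0 0 0.001 -0.400; -0.002 -0.001 -0.260 0 0 0.001 -0.400; -0.002 -0.001 -0.260 0 0 0.001 -0.400; -0.095 -0.238 0 0 0 -0.128 -0.400; -0.062 -0.249 0 0 0 -0.128 -0.400; -0.029 -0.255 0 0 0 -0.128 -0.400; 0.006 -0.257 0 0 0 -0.128 -0.400; 0.040 -0.254 0 0 0 -0.128 -0.400
0.073 -0.246 0 0 0 -0.128 -0.400
```

{"name": "send_rows", "arguments": {
  "rows": "0 0 -0.13 0 0 0 -0.4; 0 0 -0.26 0 0 0 -0.4; 0 0 -0.26 0 0 0 -0.4; 0 0 -0.13 0 0 0 -0.4; -0.095 -0.238 0 0 0 -0.128 -0.4; -0.062 -0.249 0 0 0 -0.128 -0.4; -0.029 -0.255 0 0 0 -0.128 -0.4; 0.006 -0.257 0 0 0 -0.128 -0.4"
}}

```text
t: 12.95
position: [0.506, 0.0914, 0.1292]
orientation: [0.219, -3.133, 0.0]
ft_force: [1.1, 0.2, -1.3]
width: 0.0391
grasp_force: 50.0
```

{"name": "send_rows", "arguments": {
  "rows": "0.04 -0.254 0 0 0 -0.128 -0.4; 0.073 -0.246 0 0 0 -0.128 -0.4; 0 0 0 0 0 0 -0.4; 0 0 0 0 0 0 -0.4; 0 0 0 0 0 0 -0.4; 0 0 0 0 0 0 -0.4"
}}

```text
t: 13.55
position: [0.505, 0.0174, 0.1296]
orientation: [0.63, -3.077, -0.0]
ft_force: [-0.1, -0.5, -1.9]
width: 0.0388
grasp_force: 50.0
```

```bash
python3 p.py "[([.5057,.0157,.058],112.84,.03)]" -0.4
python3 - <<'E'
from plant import eyes
from h import *
T=eyes.camera("top");S=eyes.camera("side")
g=lambda c,uv:cv2.resize(c["color"][uv[1]-40:uv[1]+40,uv[0]-50:uv[0]+50,::-1],None,fx=4,fy=4,interpolation=cv2.INTER_CUBIC)
p=proj(S,[.506,.016,.1])[0].astype(int);print(p)
cv2.imwrite("pics/m5.png",np.hstack([g(T,(329,216)),g(S,p)]))
E
```

```text
t 13.55 pos [0.505  0.0174 0.1296] yaw 113.12 tilt [-0.001  0.    -1.   ] w 0.0388 F [-0.1 -0.5 -1.9] [0.04 0.02 0.02] g 50.0
0 -0.004 0.159 0 0 0.002 -0.400; 0 -0.004 0.159 0 0 0.002 -0.400; 0 -0.004 0.159 0 0 0.002 -0.400
[355 179]
```

View pics/m5.png

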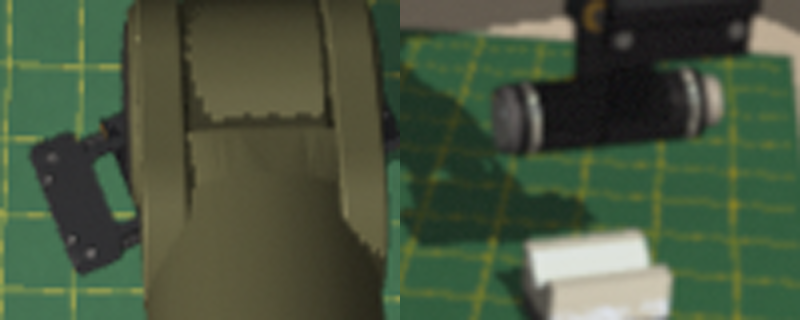

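The side crop shows the barrel held level above the V-block. I descend in steps.

{"name": "send_rows", "arguments": {
  "rows": "-0.005 -0.004 0.16 0 0 0.002 -0.4; 0 -0.004 0.16 0 0 0.002 -0.4; 0 0 0.12 0 0 0 -0.4; 0 0 0 0 0 0 -0.4; 0 0 0 0 0 0 -0.4; 0 0 0 0 0 0 -0.4"
}}

```text
t: 14.25
position: [0.5075, 0.0155, 0.0651]
orientation: [-0.62, 3.077, -0.0]
ft_force: [-0.1, 0.4, -1.6]
width: 0.0389
grasp_force: 50.0
```

```bash
python3 p.py "[([.5063,.0160,.051],113.0,.003)]" -0.4
```

```text
t 14.25 pos [0.5075 0.0155 0.0651] yaw 112.79 tilt [ 0.002  0.    -1.   ] w 0.0389 F [-0.1  0.4 -1.6] [ 0.06  0.02 -0.06] g 50.0
0.001 0.001 0.019 0 0 -0.001 -0.400; 0.001 0.001 0.019 0 0 -0.001 -0.400; 0.001 0.001 0.019 0 0 -0.001 -0.400; 0.001 0.001 0.019 0 0 -0.001 -0.400; 0.001 0.001 0.019 0 0 -0.001 -0.400
```

{"name": "send_rows", "arguments": {
  "rows": "0.003 0.002 0.03 0 0 0 -0.4; 0.003 0.002 0.03 0 0 0 -0.4; 0 0 0.02 0 0 0 -0.4; 0 0 0.015 0 0 0 -0.4; 0 0 0 0 0 0 -0.4; 0 0 0 0 0 0 -0.4"
}}

```text
t: 14.85
position: [0.5054, 0.0153, 0.0496]
orientation: [-0.62, 3.08, 0.0]
ft_force: [0.3, -0.5, -1.5]
width: 0.0387
grasp_force: 50.0
```

```bash
python3 p.py "[([.5063,.0160,.0484],113.0,.003)]" -0.4
```

```text
t 14.85 pos [0.5054 0.0153 0.0496] yaw 112.76 tilt [ 0.  0. -1.] w 0.0387 F [ 0.3 -0.5 -1.5] [0.1  0.04 0.  ] g 50.0
-0.008 0.002 0.008 0 0 -0.004 -0.400
```

{"name": "send_rows", "arguments": {
  "rows": "-0.005 0.002 0.004 0 0 -0.003 -0.4; 0 0 0.004 0 0 0 -0.4; 0 0 0 0 0 0 -0.4; 0 0 0 0 0 0 -0.4"
}}

```text
t: 15.25
position: [0.506, 0.0159, 0.0485]
orientation: [-0.625, 3.079, 0.0]
ft_force: [-1.2, 0.2, -2.7]
width: 0.039
grasp_force: 50.0
```

```bash
cat > f.py <<'E'
from plant import eyes,robot
from h import *
P=[]
for i in range(6):
    eyes.camera("side");s=robot.read_state();r=R.from_rotvec(s["orientation"]).inv();P.append([*s["position"],yaw(s),*r.apply(s["ft_force"]),*r.apply(s["ft_torque"])])
print("t",s["t"],"pos,yaw,F tool,M tool",np.mean(P,0).round(4),s["width"],s["grasp_force"])
E
python3 f.py
```

```text
t 15.55 pos,yaw,F tool,M tool [ 5.060000e-01  1.590000e-02  4.850000e-02  1.129457e+02 -1.086000e-01
 -1.048000e-01  2.043800e+00 -1.910000e-02  4.600000e-03 -7.800000e-03] 0.039020392492985397 49.99794781208038
```

{"name": "send_rows", "arguments": {
  "rows": "0 0 0.004 0 0 0 -0.4; 0 0 0.004 0 0 0 -0.4; 0 0 0 0 0 0 -0.4; 0 0 0 0 0 0 -0.4"
}}

```text
t: 15.95
position: [0.5061, 0.0159, 0.0483]
orientation: [-0.625, 3.079, 0.001]
ft_force: [-2.5, -0.1, 7.8]
width: 0.0393
grasp_force: 50.0
```

```bash
python3 f.py
```

```text
t 16.25 pos,yaw,F tool,M tool [ 5.061000e-01  1.590000e-02  4.830000e-02  1.129452e+02  3.125700e+00
  9.405000e-01 -7.293000e+00 -2.423000e-01  7.465000e-01 -3.800000e-02] 0.03884544313688025 50.00088572502136
```

{"name": "send_rows", "arguments": {
  "rows": "0.002 0 0.004 0 0 0 -0.4; 0 0 0.004 0 0 0 -0.4; 0 0 0.002 0 0 0 -0.4; 0 0 0 0 0 0 -0.4; 0 0 0 0 0 0 -0.4; 0 0 0 0 0 0 -0.4"
}}

```text
t: 16.85
position: [0.5061, 0.0159, 0.0482]
orientation: [-0.625, 3.078, 0.002]
ft_force: [-7.3, -0.3, 17.8]
width: 0.0388
grasp_force: 50.0
```

```bash
python3 f.py
python3 - <<'E'
from plant import eyes
from h import *
T=eyes.camera("top");S=eyes.camera("side")
g=lambda c,uv:cv2.resize(c["color"][uv[1]-40:uv[1]+40,uv[0]-50:uv[0]+50,::-1],None,fx=4,fy=4,interpolation=cv2.INTER_CUBIC)
p=proj(S,[.506,.016,.06])[0].astype(int);print(p)
cv2.imwrite("pics/m6.png",np.hstack([g(T,(329,216)),g(S,p)]))
E
```

```text
t 17.15 pos,yaw,F tool,M tool [ 5.061000e-01  1.590000e-02  4.820000e-02  1.129419e+02  7.054400e+00
  2.246300e+00 -1.727480e+01 -5.585000e-01  1.536600e+00 -1.630000e-02] 0.03884672693023708 50.00381827354431
[354 195]
```

View pics/m6.png

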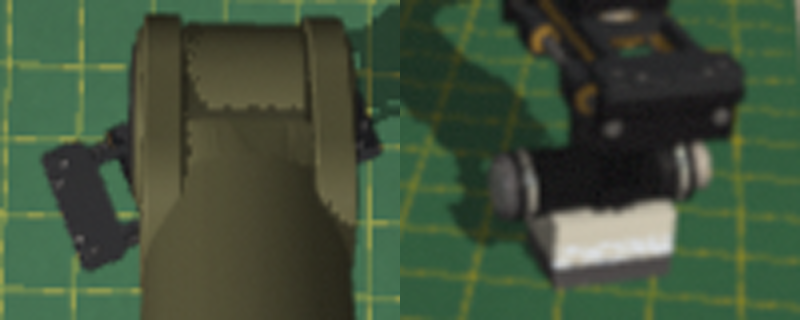

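The barrel is seated in the V with the block flush on the riser, pressed with about 19 N. I now relieve the axial side load.

{"name": "send_rows", "arguments": {
  "rows": "0.004 0.001 0 0 0 0 -0.4; 0 0 0 0 0 0 -0.4; 0 0 0 0 0 0 -0.4; 0 0 0 0 0 0 -0.4"
}}

```text
t: 17.65
position: [0.5061, 0.0159, 0.0482]
orientation: [-0.625, 3.077, 0.001]
ft_force: [-5.3, -0.2, 16.0]
width: 0.0391
grasp_force: 50.0
```

```bash
python3 f.py
```

```text
t 17.95 pos,yaw,F tool,M tool [ 5.061000e-01  1.590000e-02  4.820000e-02  1.129433e+02  4.819000e+00
  1.828300e+00 -1.533300e+01 -4.433000e-01  1.150200e+00 -4.900000e-03] 0.03868555703890697 50.00335335731506
```

{"name": "send_rows", "arguments": {
  "rows": "0.004 0.001 0.002 0 0 0 -0.4; 0.003 0.001 0.001 0 0 0 -0.4; 0 0 0 0 0 0 -0.4; 0 0 0 0 0 0 -0.4; 0 0 0 0 0 0 -0.4"
}}

```text
t: 18.45
position: [0.506, 0.0159, 0.0482]
orientation: [-0.624, 3.075, 0.001]
ft_force: [-3.8, 0.7, 16.0]
width: 0.039
grasp_force: 50.0
```

```bash
python3 f.py
```

```text
t 18.75 pos,yaw,F tool,M tool [ 5.061000e-01  1.590000e-02  4.820000e-02  1.129455e+02  3.411700e+00
  1.275000e+00 -1.547930e+01 -3.690000e-01  8.320000e-01 -3.500000e-03] 0.03903201643697873 50.00330865383148
```

```bash
python3 -c "
from plant import robot
print(robot.hand_in())"
```

```text
the job is handed in; nothing more can be done
None
```

I handed the job in at about 18.8 s. By my measurements the V-block sits flush on the riser within about 1 mm, and the barrel is held in the V with about 17 N of downward push, roughly even on both flanks; the hand-in returned no verdict.

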